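Hold the hinge pin through the dust-hood eyes

ROBOT

A 7-joint arm with a two-finger parallel gripper is mounted at the origin on the work surface. World frame = base frame: x ahead of the robot, y to its left, z up, the work surface at z = 0. Lengths are in mm, angles in rad, forces in N, time in s.
With the tool pointing down it reaches from about 400 to 875 mm from the base axis. Payload 4.4 kg.
Tool frame: the origin (TCP) lies at the very end of the fingers, on their centre line; the grasp point (between the pads) lies 19 mm behind it; z points along the fingers, y is the line along which they close (so a half turn about z gives the same grasp; the last joint's range is limited). The gripper opens to 85 mm and grips with 20 to 120 N. Pads are 22 mm wide; open, the fingers measure 114 mm over their backs; the gripper's body (76 mm by 85 mm) begins 54 mm behind the grasp point. The pads swing forward as they close: fully open they stand 13 mm farther back than shut.
Start: joints at [-0.066, 0.628, 0.038, 1.517, -0.027, 0.996, -0.02], TCP at [650.014, 0.027, 231.313] pointing down, gripper open.
Joint ranges: [-3.06, 3.06], [-0.37, 2.12], [-1.25, 1.32], [0.18, 2.47], [-1.1, 4.24], [0.23, 1.98], [-2.94, 2.94]. Speed limits (rad/s): [2.57, 2.57, 3.14, 3.14, 3.14, 3.14, 3.14].

INTERFACE

Orientations are given as [roll, pitch, yaw] about the fixed x, y, z axes, in that order (R = Rz(yaw) Ry(pitch) Rx(roll)).
In Python, from cell import sensors, get_image, camera_params, order gives the robot as it stands.
- The arm moves only by the shell command python3 -m inch 'ROWS' [OPENING]. ROWS is JSON, a list that holds one entry, the list of rows, each a list of 4 numbers: the shift along the tool's x, y, z in cm, then the turn about the tool's z in degrees. A call has 1 to 8 rows; each row is the pose to reach, as a shift and turn from the pose commanded when the call began, along the tool's axes at that moment; what a row does not reach only later rows make up. A row lasts 1/12 s, in which the tool goes at most 41.7 mm and 7.16 degrees, less where a joint would pass 70% of its speed; a pose out of reach is approached as far as the arm can. A call with a gripper value outside its range is refused whole. OPENING is the finger opening in cm, from 0 to 8.54, set as the call begins (- or left out, the last holds). The fingers move at their own pace and stop on an object; the grip force is fixed at half the most. Time passes only in rows, so rows that repeat a pose let the fingers close. It gives the time, the measured TCP pose, the force, the opening and the grip force at its end, in the units of the state.
- sensors.read_state(): the state, without advancing time (a new reading comes with each control period).
- get_image(name): name is "scene" or "side" or "wrist"; returns the picture (400x640x3 uint8, blue, green, red); there is no depth.
- camera_params(name): a dict with "mtx" (3x3 intrinsics, pixels), "D" ([k1, k2, p1, p2, k3] as OpenCV has them; the pictures are not rectified), "rvec" (rotation vector, rad) and "tvec" (3), from world to camera coordinates, as OpenCV has them. Camera axes: x right, y down, z forward; pixel columns grow to the right and rows downward; lengths in mm; the calibration is good to about 2 mm. A picture is of the moment at which its call begins: read the wrist's pose just before it. camera_params takes no time and is no camera call; for the wrist camera it gives the pose at the moment of the call.
- order.finish_job(): hands the job in; it is judged then, once.
The state is a dict: "clock": time; "qpos": joint angles; "qd": joint speeds; "tau": joint torques, N m; "eef_pos": TCP position; "tool_rot": TCP orientation; "force": force on the tool from outside, world axes, zero at the start; "torque": the same for the moment, N m; "width": finger opening in mm; "gripper_force": force on a finger pad.
Only numpy, scipy, OpenCV 4.12 (cv2) and the standard library are available. Lean on these libraries where they do the work, as an engineer would, in place of code of your own. Each camera call takes 0.05 s, during which the arm holds its last target. There are 200 camera calls.

TASK

Lift the long red-handled hinge pin out of the rack and thread it straight down through the brass eye of the black dust-hood arm and on through the brass eye of the grey bracket below. Stop when about 20 mm of the pin shows below the lower eye and finish while still holding it there by its handle, its collar up clear of the upper eye, so that I can fit the clip. Leave the two short pins, the glue bottle and the wooden bowl where they are.

Things in the scene. Friction and masses are not known exactly. Their poses are not given: they have to be found in the camera images.
- hinge_pin: Loose steel pin, ~170 g, 12 mm diameter, 125 mm long, below a steel collar 30 mm across, 6 mm thick; above it a red cylindrical handle, 24 mm diameter. Origin on the axis at the collar's underside, z up the axis: handle z 6 to 50 mm, pin z 0 to -125 mm (last 8 mm taper to 7 mm). Starts upright, hanging by its collar in any of the rack's three holes, origin 130 mm above the table.
- pin_tip (a point): The lower end of the hinge pin, on its axis, 125 mm below the collar's underside.
- upper_eye (a point): Centre of the mouth (top face) of the upper brass eye, at the end of the black hood arm, 133 mm above the table. The eye is a fixed block 46 x 46 mm, 18 mm thick, with a vertical 14 mm round hole right through, countersunk 3 mm at the mouth. Both eyes share one vertical axis.
- lower_eye (a point): Centre of the underside of the lower brass eye, on the grey bracket arm, 62 mm above the table; a fixed block 46 x 46 x 18 mm (62 to 80 mm above the table) with the same hole, countersunk at its top. Free gap between the eyes: 35 mm. Below it is the stand's base plate, top 12 mm above the table.
- hood_stand: Fixed stand carrying both eyes. Origin on the table on the eyes' axis, z up. Column (80 to 120 mm from the axis) and hood arm lie towards its -y; the arm's top is level with the upper eye's mouth and nothing within 190 mm of the axis is higher. Black hood, 150 x 110 mm, 175 mm high, centred at y = -255 mm. The space above the eyes and to their +y, +x and -x is free.
- pin_rack: The fixed wooden pin rack: a board 80 mm (x) by 210 mm (y), 20 mm thick, on two end cheeks, its top 130 mm above the table. Three 14 mm through holes in a row along its y axis at y = -70, 0 and +70 mm, a pin hanging by its collar in each. Origin on the table under the centre.
- short_pin_a: Bystander: a short pin (65 mm below its collar) with a dark wooden handle 34 mm high, its top 170 mm above the table; otherwise like the hinge pin, hanging in the rack. Origin at the underside of its collar.
- short_pin_b: Bystander: a short pin (65 mm below its collar) with a blue handle 34 mm high, its top 170 mm above the table; otherwise like the hinge pin, hanging in the rack. Origin at the underside of its collar.
- glue_bottle: Bystander: a white glue bottle with a red cap, 42 mm in diameter, 120 mm high, standing on the table. Origin at the centre of its underside.
- turned_bowl: Bystander: a turned wooden bowl, 120 mm across, 50 mm high, on the table. Origin at the centre of its underside.
Mind the look-alikes: they are no part of the job. Leave any green look-alike of the hinge_pin alone.

How it is judged:
By the outcome, as a careful person would: the job done as asked, in the order asked, and still so for the second after the job is handed in, while the arm keeps its last pose, push and grip.
It also fails if it takes over 51 s, if anything falls off the work surface, if the arm or the gripper's body presses on something with over 40 N, if the wrist force passes 120 N, or if a joint passes its speed limit or range.

## Working session

There is one attempt and no reset: what is moved stays moved. The work goes in short steps, Python scripts to look and compute and a shell command to move; the robot and the scene stay as the last step left them, time stands still between calls to the robot, and variables do not carry over. Pictures are saved under pics/ and viewed, at most 10 in all, crops included, and the job is handed in when it is done.

```bash
mkdir -p pics
python3 - <<'E'
from cell import sensors,get_image,camera_params
import cv2
s=sensors.read_state();print(s)
for n in("scene","side"):
    im=get_image(n);cv2.imwrite(f"pics/{n}0.png",im);p=camera_params(n);print(n,p)
E
ls
```

```text
{'clock': 0.0, 'qpos': array([-0.06582384,  0.62932872,  0.03842585,  1.51837102, -0.02701145,
        0.99628857, -0.01998086]), 'qd': array([ 0.00062379,  0.00146924, -0.00085897,  0.00098218, -0.00015277,
       -0.00011894,  0.00045936]), 'tau': array([-1.11932164e-03, -5.63405585e+01,  1.22606792e+00, -1.93450052e+01,
        1.09587883e-02,  1.05136272e-02, -8.84369996e-06]), 'eef_pos': array([6.49377907e+02, 5.73179292e-02, 2.30399099e+02]), 'tool_rot': array([-3.13971432e+00,  4.81846296e-06,  1.57084605e+00]), 'force': array([ 0.32959957,  0.46744289, -0.1499618 ]), 'torque': array([-0.01470556,  0.00565561,  0.04959118]), 'gripper_force': 0.0, 'width': 85.21527323810571}
scene {'mtx': array([[402.08285332,   0.        , 308.11741044],
       [  0.        , 402.08285332, 199.48316466],
       [  0.        ,   0.        ,   1.        ]]), 'D': array([-0.10182302,  0.        ,  0.        ,  0.        ,  0.        ]), 'rvec': array([ 1.97379514,  1.55378703, -0.6066904 ]), 'tvec': array([-200.6022363 , -361.07552255, 1308.59482705])}
side {'mtx': array([[402.22463837,   0.        , 318.68226556],
       [  0.        , 402.22463837, 195.55990916],
       [  0.        ,   0.        ,   1.        ]]), 'D': array([-0.03618414,  0.        ,  0.        ,  0.        ,  0.        ]), 'rvec': array([ 0.37584746, -2.72112828,  1.27108621]), 'tvec': array([597.0025981 , 137.67965942, 706.3431654 ])}
pics
```

View pics/scene0.png

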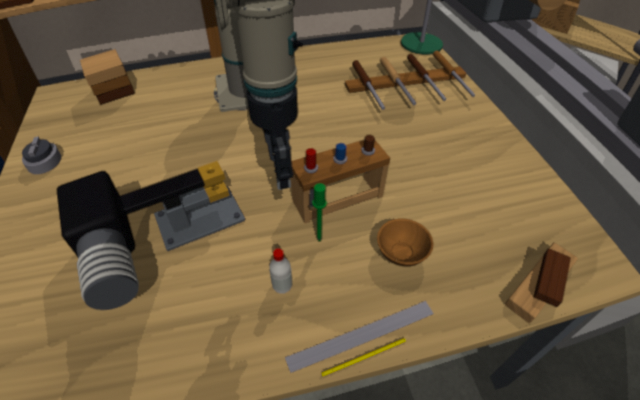

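View pics/side0.png

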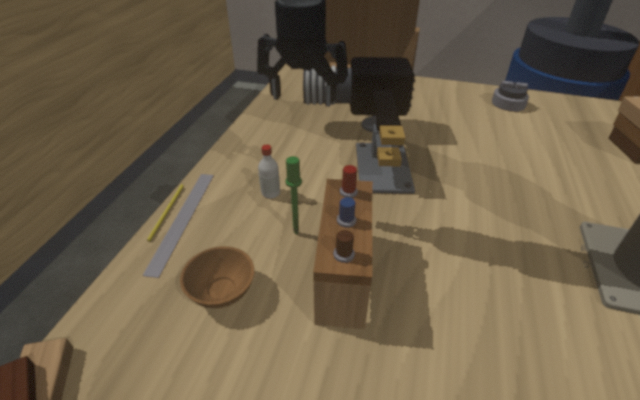

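The scene picture shows the red handle at (311,158), blue at (341,152), dark at (369,143), a green look-alike at (319,195), and the upper eye at (215,172). In the side picture, red is at (349,178), blue (347,210), dark (344,243), green (293,172) and the upper eye (392,133).

```bash
cat > h.py <<'E'
import cv2,numpy as np
from cell import sensors,get_image,camera_params
def ray(p,uv):
    n=cv2.undistortPoints(np.float64([[uv]]),p["mtx"],p["D"])[0,0]
    R=cv2.Rodrigues(p["rvec"])[0];d=R.T@[n[0],n[1],1];return -R.T@np.ravel(p["tvec"]),d/np.linalg.norm(d)
def plane(p,uv,z):
    c,d=ray(p,uv);return c+d*(z-c[2])/d[2]
def tri(a,b):
    (c,d),(e,f)=a,b;t=np.linalg.lstsq(np.c_[d,-f],e-c,rcond=None)[0]
    P,Q=c+d*t[0],e+f*t[1];return (P+Q)/2,np.linalg.norm(P-Q)
HSV={"red":[((0,130,60),(6,255,255)),((174,130,60),(180,255,255))],"blue":[((105,130,50),(125,255,255))],
 "brass":[((15,150,110),(28,255,255))],"green":[((50,130,40),(80,255,255))]}
def blobs(im,col,box=None,amin=30):
    h=cv2.cvtColor(im,cv2.COLOR_BGR2HSV);m=sum(cv2.inRange(h,np.array(a),np.array(b)) for a,b in HSV[col])
    if box: k=np.zeros_like(m);x0,y0,x1,y1=box;k[y0:y1,x0:x1]=1;m=m*k
    n,l,st,c=cv2.connectedComponentsWithStats(m)
    return [(st[i],c[i],l==i) for i in range(1,n) if st[i][4]>=amin]
E
python3 - <<'E'
from h import *
p={n:camera_params(n) for n in("scene","side")};im={n:cv2.imread(f"pics/{n}0.png") for n in p}
bx={"red":[(295,140,325,175),(335,160,365,200)],"blue":[(330,140,352,165),(335,195,360,225)],"brass":[(195,155,240,205),(370,120,410,170)],"green":[(305,180,335,245),(280,150,305,240)]}
for c,(a,b) in bx.items():
    A=blobs(im["scene"],c,a,15);B=blobs(im["side"],c,b,15)
    for x in A:print(c,"scene",x[0],x[1].round(1))
    for x in B:print(c,"side",x[0],x[1].round(1))
    A=max(A,key=lambda x:x[0][4]);B=max(B,key=lambda x:x[0][4])
    print(tri(ray(p["scene"],A[1]),ray(p["side"],B[1])))
print("eye plane",plane(p["scene"],(214,170),133),plane(p["side"],(392,132),133))
r=[np.hstack([cv2.resize(im["scene"][140:220,180:260],(400,400)),cv2.resize(im["side"][110:190,355:435],(400,400))])]
cv2.imwrite("pics/eyes.png",r[0])
E
```

```text
red scene [306 149  10  20 181] [310.6 158.5]
red side [344 166  12  16 111] [349.6 171.1]
(array([549.19305247,  80.75970793, 167.5253052 ]), np.float64(9.518949279832794))
blue scene [336 144   9  16 122] [340.2 151.6]Traceback (most recent call last):
  File "<stdin>", line 8, in <module>
ValueError: max() iterable argument is empty
```

```bash
sed -i 's/(0,130,60)/(0,110,35)/;s/(174,130,60)/(170,110,35)/;s/(105,130,50),(125/(100,90,30),(130/' h.py
python3 - <<'E'
from h import *
p={n:camera_params(n) for n in("scene","side")};im={n:cv2.imread(f"pics/{n}0.png") for n in p}
bx={"red":[(295,140,325,175),(335,160,365,200)],"blue":[(330,140,352,165),(335,195,360,225)],"brass":[(195,155,240,205),(370,120,410,170)],"green":[(305,180,335,245),(280,150,305,240)]}
for c,(a,b) in bx.items():
    A=blobs(im["scene"],c,a,15);B=blobs(im["side"],c,b,15)
    for x in A:print(c,"scene",x[0],x[1].round(1))
    for x in B:print(c,"side",x[0],x[1].round(1))
    if A and B:
        A=max(A,key=lambda x:x[0][4]);B=max(B,key=lambda x:x[0][4])
        print(tri(ray(p["scene"],A[1]),ray(p["side"],B[1])))
print("eye plane",plane(p["scene"],(214,170),133),plane(p["side"],(392,132),133))
r=[np.hstack([cv2.resize(im["scene"][140:220,180:260],(400,400)),cv2.resize(im["side"][110:190,355:435],(400,400))])]
cv2.imwrite("pics/eyes.png",r[0])
E
```

```text
red scene [306 149  10  20 183] [310.6 158.6]
red side [344 166  12  16 111] [349.6 171.1]
(array([549.25030999,  80.70034785, 167.42238124]), np.float64(9.643720232205325))
blue scene [336 144  10  16 135] [340.2 151.4]
blue side [341 198  13   9  91] [347.1 202.2]
(array([537.23580945, 149.41019782, 161.44771158]), np.float64(7.896847272368121))
brass scene [198 161  26  20 302] [210.5 170.2]
brass scene [205 182  23  15 168] [216.5 189.7]
green scene [312 183  14  58 418] [318.9 204.5]
eye plane [ 502.15170464 -120.18717042  133.        ] [ 500.57039675 -126.03643793  133.        ]
```

View pics/eyes.png

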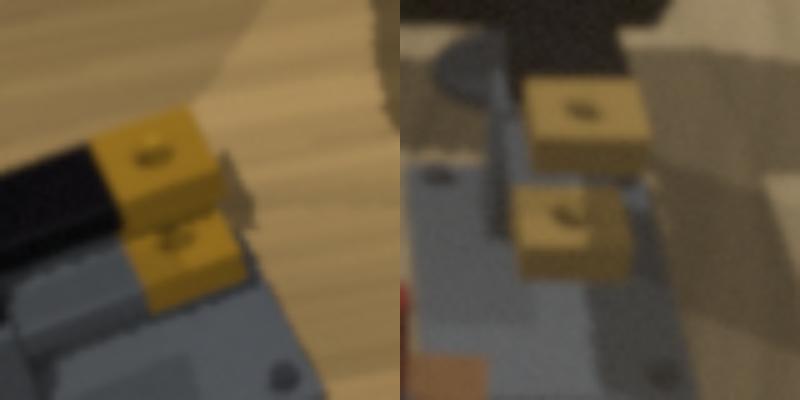

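The crop shows the upper hole at scene ≈(210.5,170) and side ≈(391.5,132). The lower hole is at scene ≈(215.5,187.5) and side ≈(389,152.5).

Run:
```python
from h import *
p={n:camera_params(n) for n in("scene","side")};im={n:cv2.imread(f"pics/{n}0.png") for n in p}
f=lambda a,z,b=None:print(*(plane(p[k],v,z).round(1)[:2] for k,v in zip(("scene","side"),(a,b)) if v))
f((310.6,158.6),158,(349.3,177.5)) # red
f((340.2,151.4),153,(347,209)) # blue
f((369,143),153,(344.5,242)) #dark
f((210.5,170.2),132,(391.2,131.6)); f((215.3,187.7),79,(388.6,152.3))
print(tri(ray(p["scene"],(319.5,188)),ray(p["side"],(292.5,160))),tri(ray(p["scene"],(320,238)),ray(p["side"],(296,233))))
s=sensors.read_state();w=get_image("wrist");cv2.imwrite("pics/w0.png",w);q=camera_params("wrist")
R=cv2.Rodrigues(q["rvec"])[0];print("wristcam",-R.T@np.ravel(q["tvec"]),R[2],q["mtx"][0,0],s["eef_pos"])
```

```text
[545.1  85. ] [545.8  79.4]
[533.  153.9] [533.5 150.6]
[521.4 223.8] [521.9 218.2]
[ 499.8 -127.8] [ 502.5 -128.9]
[ 502.2 -127.3] [ 502.4 -132.5]
(array([644.56558774,  78.07484265, 172.51658555]), np.float64(1.8847946411792156)) (array([642.47202678,  81.91318418,   5.30192195]), np.float64(0.21315760765023403))
wristcam [649.89866561  80.75683177 373.83909472] [-4.39145911e-04 -3.13857802e-01 -9.49469898e-01] 354.74498876424104 [6.49441533e+02 3.72916533e-02 2.30487492e+02]
```

View pics/w0.png

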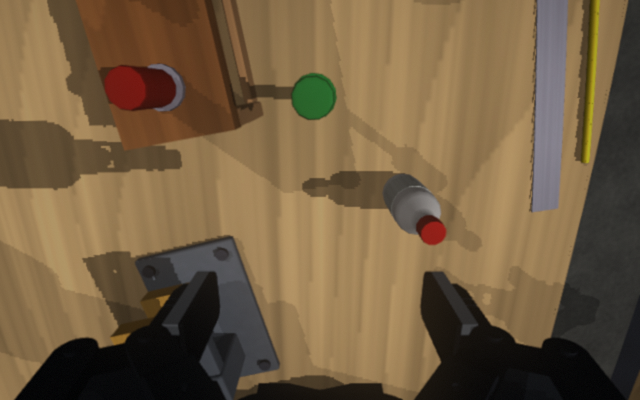

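The wrist view shows the red handle top at (126,88) with its collar to the right at (165,88), the green pin at (314,96), and the eyes partly hidden at lower left. Next I look at the eye from above, then at the red pin.

```bash
python3 -m inch '[[[-2,-2.2,0,0],[-5,-5.5,0,0],[-8,-9,0,0],[-11,-12.5,0,0],[-12.4,-14.5,0,0],[-12.8,-14.8,0,0],[-12.8,-14.8,0,0],[-12.8,-14.8,0,0]]]'
python3 - <<'E'
from h import *
q=camera_params("wrist");w=get_image("wrist");cv2.imwrite("pics/w1.png",w);np.save("q1.npy",q,allow_pickle=True)
s=sensors.read_state();print(s["eef_pos"],s["tool_rot"])
P=lambda X:cv2.projectPoints(np.float64([X]),q["rvec"],q["tvec"],q["mtx"],q["D"])[0].ravel()
print(P((501,-128,133)),P((501,-128,80)))
E
```

```text
clock: 0.82
eef_pos: [502.7, -127.7, 231.5]
tool_rot: [3.14, -0.0, 1.57]
force: [-0.9, 0.3, 0.5]
width: 85.5
gripper_force: 0.0
[ 503.28827337 -126.89374306  231.4084316 ] [ 3.14027615e+00 -7.39663496e-04  1.57209586e+00]
[316.5805658  206.02412428] [316.9685196  186.47360609]
```

View pics/w1.png

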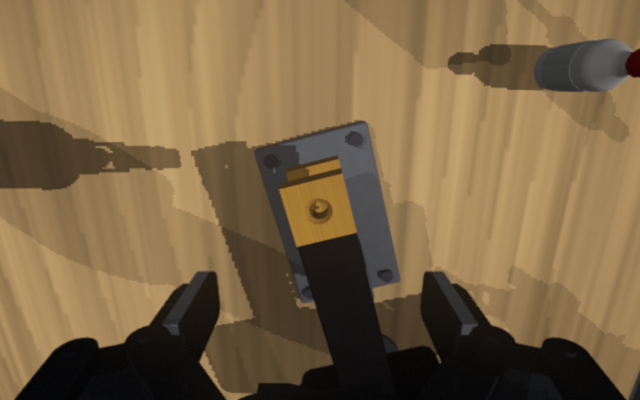

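The picture shows the upper eye's countersunk mouth centred near (320,210), with the black arm below it.

```bash
python3 -m inch '[[[3,1,0,0],[6.5,2,0,0],[10,3,0,0],[13,4,0,0],[14.2,4.3,0,0],[14.2,4.3,0,0],[14.2,4.3,0,0]]]'
python3 - <<'E'
from h import *
q=np.load("q1.npy",allow_pickle=True).item();w=cv2.imread("pics/w1.png")
hs=cv2.cvtColor(w,cv2.COLOR_BGR2HSV);print(hs[210,302:340:2,2],hs[194:228:2,320,2])
x=w[190:230,300:340];g=x[...,2].astype(int);ref=np.median(g[:8]);m=(abs(g-ref)>18).astype(np.uint8)
n,l,st,c=cv2.connectedComponentsWithStats(m);i=1+st[1:,4].argmax();s=st[i];ctr=np.array([300+s[0]+(s[2]-1)/2,190+s[1]+(s[3]-1)/2])
print("eye",s,ctr,c[i]+[300,190],plane(q,ctr,133))
q=camera_params("wrist");w=get_image("wrist");cv2.imwrite("pics/w2.png",w);np.save("q2.npy",q,allow_pickle=True)
for b in blobs(w,"red"):print(b[0],b[1])
P=lambda X:cv2.projectPoints(np.float64([X]),q["rvec"],q["tvec"],q["mtx"],q["D"])[0].ravel()
print(P((545,82,180)),P((545,82,136)))
r=np.zeros((400,760,3),np.uint8);r[:,:640]=w;r[:120,640:]=cv2.resize(cv2.imread("pics/w1.png")[190:230,300:340],(120,120));cv2.imwrite("pics/w2b.png",r)
E
```

```text
clock: 1.45
eef_pos: [545.5, 15.7, 230.9]
tool_rot: [-3.141, -0.0, 1.575]
force: [0.8, -0.9, 0.6]
width: 85.4
gripper_force: 0.0
[167 167 154 146  95  80  88 147 164 165 149 110  71  89  99 130 165 166
 162] [164 164 142 116 140 156 158 162 165  99  65  66  84 124 121 147 160]
eye [  9   8  24  26 442] [320.5 210.5] [320.1561086  210.95475113] [ 503.81995696 -131.40935698  133.        ]
[ 300   94   44   45 1473] [321.62253904 116.01154107]
[536 234  34  28 682] [552.74340176 247.51026393]
[318.74632417 116.02449752] [318.89353973 110.88940387]
```

View pics/w2b.png

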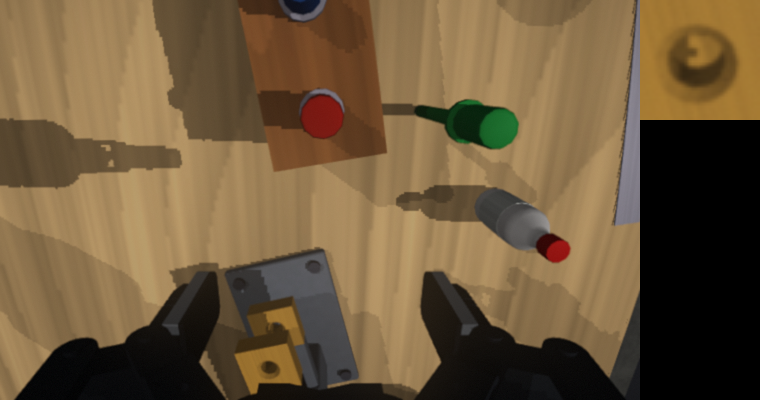

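The red handle top is centred at (321.5,116) and lies 85 mm from the neighbouring blue handle's image, so the row is clear. The green pin stands at (497,128), outside the finger path.

Run:
```python
from h import *
q=np.load("q2.npy",allow_pickle=True).item()
p=plane(q,(321.5,116.2),180);s=sensors.read_state();e=s["eef_pos"];print(p,e,s["tool_rot"])
R=np.c_[[0,1,0],[1,0,0],[0,0,-1]]
print("move cm",R.T@(p-[0,0,180]+[0,0,146]-e)/10, "eye again:",plane(q,(269.5,367.5),133))
```

```text
[546.47008906  81.9145159  180.        ] [545.10336793  13.98435924 230.9448746 ] [-3.14096839e+00  7.77158073e-04  1.57186436e+00]
move cm [6.79301567 0.13667211 8.49448746] eye again: [ 503.5459833 -130.0211716  133.       ]
```

```bash
python3 -m inch '[[[2.5,0.1,0,0],[5,0.15,0,0],[6.8,0.15,0,0],[6.8,0.15,1.5,0],[6.8,0.15,4,0],[6.8,0.15,6.5,0],[6.8,0.15,8.5,0],[6.8,0.15,8.5,0]]]'
python3 -m inch '[[[0,0,0,0],[0,0,0,0],[0,0,0,0],[0,0,0,0],[0,0,0,0],[0,0,0,0],[0,0,0,0],[0,0,0,0]]]' 1.5
python3 -m inch '[[[0,0,0,0],[0,0,0,0],[0,0,0,0],[0,0,0,0]]]'
```

```text
clock: 2.17
eef_pos: [543.8, 79.7, 142.8]
tool_rot: [-3.134, 0.002, 1.568]
force: [-0.2, -0.8, -0.6]
width: 85.4
gripper_force: 0.0
clock: 2.83
eef_pos: [547.0, 82.0, 147.5]
tool_rot: [3.14, -0.0, 1.571]
force: [-2.1, -1.4, 6.9]
width: 22.6
gripper_force: 58.5
clock: 3.17
eef_pos: [547.0, 82.1, 147.5]
tool_rot: [3.14, -0.0, 1.571]
force: [-1.3, -0.6, 6.6]
width: 22.4
gripper_force: 58.5
```

```bash
python3 -m inch '[[[0,0,-0.5,0],[0,0,-1.5,0],[0,0,-3,0],[0,0,-5,0],[0,0,-7,0],[0,0,-9,0],[0,0,-11,0],[0,0,-13,0]]]'
python3 -m inch '[[[0,0,-1.5,0],[0,0,-2.2,0],[0,0,-2.2,0],[0,0,-2.2,0]]]'
python3 - <<'E'
from h import *
for n in("scene","side","wrist"):cv2.imwrite(f"pics/{n}3.png",get_image(n))
np.save("q3.npy",camera_params("wrist"),allow_pickle=True)
s=sensors.read_state();print(s["eef_pos"],s["force"],s["torque"],s["width"])
a=cv2.imread("pics/scene3.png")[40:240,230:400];b=cv2.imread("pics/side3.png")[40:240,270:440]
cv2.imwrite("pics/c3.png",cv2.resize(np.hstack([a,b]),(800,470),interpolation=cv2.INTER_CUBIC))
E
```

```text
clock: 3.83
eef_pos: [546.2, 82.0, 278.0]
tool_rot: [3.141, -0.0, 1.571]
force: [-0.3, 1.4, -1.4]
width: 22.5
gripper_force: 58.9
clock: 4.17
eef_pos: [546.2, 82.0, 298.2]
tool_rot: [-3.141, 0.0, 1.571]
force: [-0.0, -0.4, -1.8]
width: 22.6
gripper_force: 59.1
[545.69994846  81.90976927 297.0993532 ] [-0.38861525  0.0909859  -2.18324579] [ 0.01245099  0.00848867 -0.01071134] 22.759902052601912
```

View pics/c3.png

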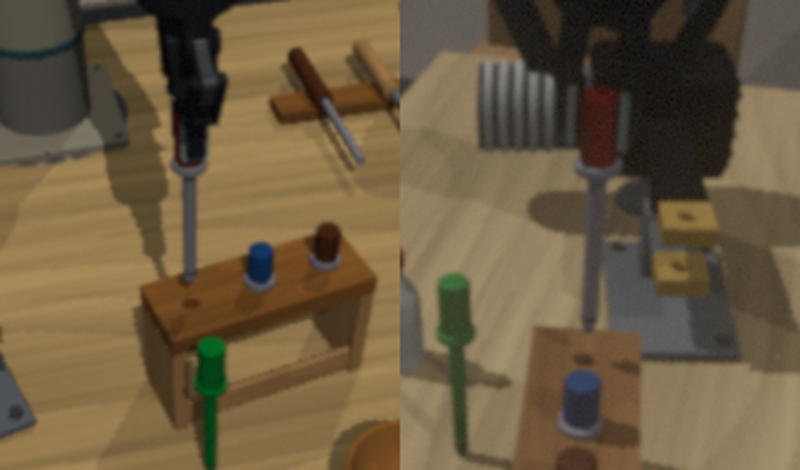

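The pin is out of the rack, hanging from the fingers and upright. In the scene picture the collar is at about (310.3,110.1) and the tip at (310.7,158.2). In the side picture they are at (354.6,110.1) and (350.7,178.1).

Run:
```python
from h import *
p={n:camera_params(n) for n in("scene","side")}
C=tri(ray(p["scene"],(310.3,110.1)),ray(p["side"],(354.6,110.1)));T=tri(ray(p["scene"],(310.7,158.2)),ray(p["side"],(350.7,178.1)))
print(C,T,C[0]-T[0])
# column-based axis from steel pixels: compare image line with projected vertical
for n,ca,ti in(("scene",(310.3,110.1),(310.7,158.2)),("side",(354.6,110.1),(350.7,178.1))):
    pr=cv2.projectPoints(np.float64([[546.5,82,284],[546.5,82,159]]),p[n]["rvec"],p[n]["tvec"],p[n]["mtx"],p[n]["D"])[0].reshape(-1,2);print(n,pr.round(1).tolist(),ca,ti)
# hole in rack now visible and eyes, same cameras: calibration offsets
```

```text
(array([544.05150071,  85.04029215, 282.63950113]), np.float64(2.5351729759045147)) (array([543.72494248,  84.45647667, 159.61157552]), np.float64(3.1517483696527147)) [  0.32655823   0.58381548 123.02792561]
scene [[308.6, 109.9], [309.4, 158.9]] (310.3, 110.1) (310.7, 158.2)
side [[352.8, 108.7], [348.6, 177.9]] (354.6, 110.1) (350.7, 178.1)
```

```bash
python3 -m inch '[[[-1.5,-0.3,0,0],[-4.5,-0.9,0,0],[-8,-1.6,0,0],[-11.5,-2.3,0,0],[-15,-3,0,0],[-18,-3.6,0,0],[-20.3,-4.1,0,0],[-21.3,-4.3,0,0]]]'
python3 -m inch '[[[0,0,0,0],[0,0,0,0],[0,0,0,0],[0,0,0,0]]]'
python3 - <<'E'
from h import *
p={n:camera_params(n) for n in("scene","side")}
for n in p:cv2.imwrite(f"pics/{n}4.png",get_image(n))
s=sensors.read_state();print(s["eef_pos"],s["force"])
a=cv2.imread("pics/scene4.png")[90:210,165:265];b=cv2.imread("pics/side4.png")[40:180,340:440]
b=cv2.imread("pics/side4.png")[50:170,340:440]
cv2.imwrite("pics/c4.png",cv2.resize(np.hstack([a,b]),(800,480),interpolation=cv2.INTER_CUBIC))
for n in p:print(n,cv2.projectPoints(np.float64([[501.2,-128.4,159],[501.2,-128.4,133]]),p[n]["rvec"],p[n]["tvec"],p[n]["mtx"],p[n]["D"])[0].reshape(-1,2).round(1).tolist())
E
```

```text
clock: 4.98
eef_pos: [501.7, -135.4, 297.5]
tool_rot: [-3.139, 0.002, 1.565]
force: [0.0, -1.1, -1.6]
width: 22.8
gripper_force: 59.1
clock: 5.32
eef_pos: [504.0, -128.7, 298.1]
tool_rot: [-3.141, -0.001, 1.574]
force: [0.4, -0.4, -1.0]
width: 22.3
gripper_force: 59.1
[ 503.9145535  -129.34768135  298.19908479] [-0.27461326  0.29495189 -1.01607222]
scene [[207.8, 161.6], [210.2, 170.4]]
side [[393.4, 120.1], [391.8, 131.4]]
```

View pics/c4.png

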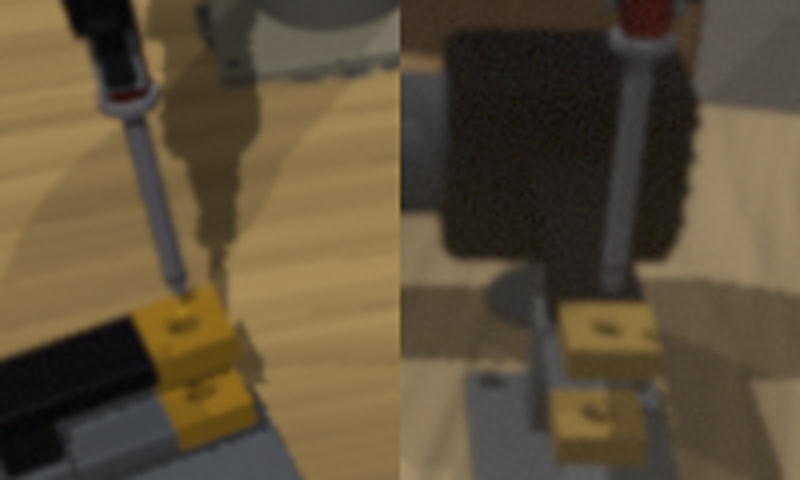

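The scene view has the tip at (209.5,162.5) just above the upper hole at (210.7,171). The side view has the tip at (393.3,122.8) and the hole at (391.5,131.8).

Run:
```python
from h import *
p={n:camera_params(n) for n in("scene","side")}
print("tip",tri(ray(p["scene"],(209.3,162.3)),ray(p["side"],(393.2,122.6))),"eye",tri(ray(p["scene"],(210.7,171.0)),ray(p["side"],(391.4,131.7))))
print("collar",tri(ray(p["scene"],(165+128/4,90+110/4)),ray(p["side"],(340+240/4,50+46/4))))
for z in(156,159):print(plane(p["scene"],(209.3,162.3),z),plane(p["side"],(393.2,122.6),z))
for i in range(4):
    get_image("side");s=sensors.read_state();print(s["eef_pos"].round(1))
```

```text
tip (array([ 500.45911191, -125.79596287,  155.17234714]), np.float64(0.69855503653379)) eye (array([ 502.16946149, -127.72181584,  132.1911014 ]), np.float64(0.6638752029377254))
collar (array([ 504.05129165, -127.26436089,  277.85448025]), np.float64(3.5532998929269164))
[ 500.92172842 -125.87619265  156.        ] [ 500.53096295 -123.7232002   156.        ]
[ 504.32855722 -125.51954056  159.        ] [ 500.17340908 -118.34179695  159.        ]
[ 503.8 -129.7  298.3]
[ 503.8 -130.   298.3]
[ 503.7 -130.3  298.3]
[ 503.7 -130.5  298.3]
```

```bash
python3 -m inch '[[[0,0,0.5,0],[0,0,1.1,0],[0,0,1.7,0],[0,0,2.2,0],[0,0,2.6,0],[0,0,3,0],[0,0,3.3,0],[0,0,3.3,0]]]'
```

```text
clock: 6.28
eef_pos: [503.1, -130.9, 264.6]
tool_rot: [-3.14, -0.0, 1.571]
force: [-0.4, -0.0, -1.2]
width: 22.4
gripper_force: 59.1
```

```bash
python3 -m inch '[[[0,0,0.3,0],[0,0,0.6,0],[0,0,0.9,0],[0,0,1.2,0],[0,0,1.5,0],[0,0,1.8,0],[0,0,2,0],[0,0,2,0]]]'
```

```text
clock: 6.95
eef_pos: [503.2, -130.9, 244.8]
tool_rot: [-3.141, -0.0, 1.571]
force: [-0.6, 0.1, -1.0]
width: 22.3
gripper_force: 59.1
```

Straight in without contact (TCP 245 mm, tip about 104 mm). I'll check that it really is in the eye and continue to just inside the lower eye.

```bash
python3 -m inch '[[[0,0,0.4,0],[0,0,0.8,0],[0,0,1.2,0],[0,0,1.7,0],[0,0,2.2,0],[0,0,2.7,0],[0,0,3,0],[0,0,3,0]]]'
python3 - <<'E'
from h import *
p={n:camera_params(n) for n in("scene","side")}
for n in p:cv2.imwrite(f"pics/{n}5.png",get_image(n))
a=cv2.imread("pics/scene5.png")[100:220,165:265];b=cv2.imread("pics/side5.png")[60:180,340:440]
cv2.imwrite("pics/c5.png",cv2.resize(np.hstack([a,b]),(800,480),interpolation=cv2.INTER_CUBIC))
E
```

```text
clock: 7.62
eef_pos: [503.1, -130.9, 214.4]
tool_rot: [-3.14, -0.0, 1.571]
force: [-0.2, -0.0, -1.5]
width: 22.4
gripper_force: 59.1
```

View pics/c5.png

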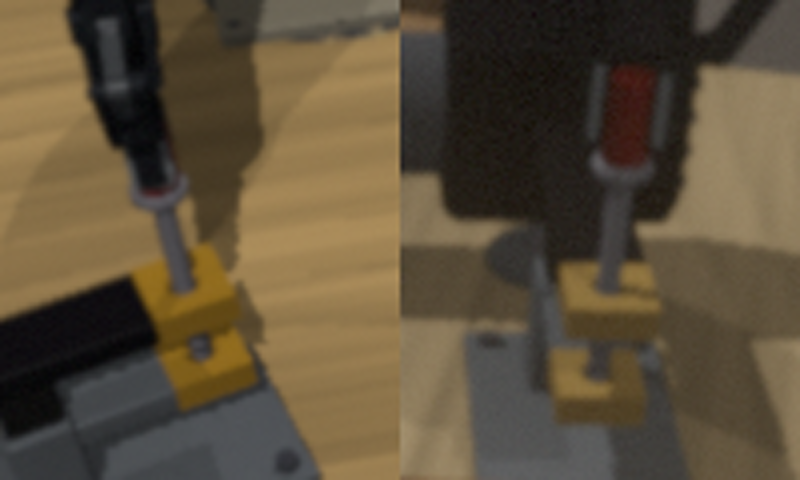

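The pin passes through the upper eye and enters the lower one: scene (201,345) and side (599,370) in the crop. 30 mm more brings the tip to about 42 mm.

```bash
python3 -m inch '[[[0,0,0.4,0],[0,0,0.8,0],[0,0,1.2,0],[0,0,1.7,0],[0,0,2.2,0],[0,0,2.7,0],[0,0,3,0],[0,0,3,0]]]'
python3 -m inch '[[[0,0,0,0],[0,0,0,0],[0,0,0,0],[0,0,0,0],[0,0,0,0],[0,0,0,0]]]'
python3 - <<'E'
from h import *
p={n:camera_params(n) for n in("scene","side")}
for n in p:cv2.imwrite(f"pics/{n}6.png",get_image(n))
a=cv2.imread("pics/scene6.png")[110:230,165:265];b=cv2.imread("pics/side6.png")[80:200,340:440]
cv2.imwrite("pics/c6.png",cv2.resize(np.hstack([a,b]),(800,480),interpolation=cv2.INTER_CUBIC))
for n in p:print(n,cv2.projectPoints(np.float64([[501.8,-128,167],[501.8,-128,133],[501.8,-128,62],[501.8,-128,42]]),p[n]["rvec"],p[n]["tvec"],p[n]["mtx"],p[n]["D"])[0].reshape(-1,2).round(1).tolist())
s=sensors.read_state();print(s["eef_pos"],s["force"])
E
```

```text
clock: 8.38
eef_pos: [503.2, -130.8, 184.4]
tool_rot: [-3.14, -0.0, 1.571]
force: [-0.3, 0.2, -1.3]
width: 22.7
gripper_force: 59.1
clock: 8.88
eef_pos: [503.5, -131.0, 185.4]
tool_rot: [3.142, 0.0, 1.571]
force: [-1.6, 0.8, -0.9]
width: 22.4
gripper_force: 59.1
scene [[207.3, 158.9], [210.4, 170.5], [216.3, 192.7], [217.9, 198.5]]
side [[393.5, 116.6], [391.5, 131.4], [387.7, 160.1], [386.7, 167.6]]
[ 503.49505508 -130.99132022  185.41084237] [-0.62928703  0.00135115 -0.69415303]
```

View pics/c6.png

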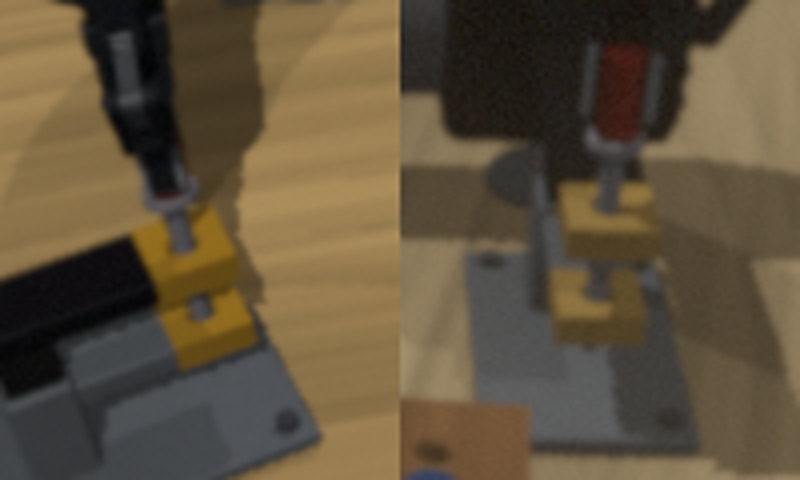

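The pin runs through both eyes. In the side view the tip peeks out below the lower eye at row ≈167 (167.6 expected at 42 mm), and the collar is at row ≈116.5 (116.6 expected at 167 mm). That leaves about 20 mm showing, with the collar 34 mm clear of the upper eye.

```bash
python3 -c "
from cell import order;print(order.finish_job())"
```

```text
the job is handed in; nothing more can be done
None
```

The hinge pin is through both eyes with about 20 mm showing below the lower one, held by its handle with the collar about 34 mm above the upper eye, and the job is handed in; the two short pins, glue bottle, bowl and green look-alike were left alone.

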